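# Check the warming plate with the sprung surface probe

## Robot

A 7-joint arm with a two-finger parallel gripper is mounted at the origin on the work surface. World frame = base frame: x ahead of the robot, y to its left, z up, the work surface at z = 0. Lengths are in mm, angles in rad, forces in N, time in s.
With the tool pointing down it reaches from about 400 to 875 mm from the base axis. Payload 4.4 kg.
Tool frame: the origin (TCP) lies midway between the tips of the shut fingers; the grasp point (between the pads) lies 19 mm behind it; z points along the fingers, y is the line along which they close (so a half turn about z gives the same grasp; the last joint's range is limited). The gripper opens to 85 mm and grips with 20 to 120 N. Pads are 22 mm wide; open, the fingers measure 114 mm over their backs; the gripper's body (76 mm by 85 mm) begins 54 mm behind the grasp point. The pads swing forward as they close: fully open they stand 13 mm farther back than shut.
Start: joints at [-1.349, 0.628, 0.038, 1.517, -0.027, 0.996, -0.02], TCP at [184.474, 623.287, 231.313] pointing down, gripper open.
Joint ranges: [-3.06, 3.06], [-0.37, 2.12], [-1.25, 1.32], [0.18, 2.47], [-1.1, 4.24], [0.23, 1.98], [-2.94, 2.94]. Speed limits (rad/s): [2.57, 2.57, 3.14, 3.14, 3.14, 3.14, 3.14].

## Interface

Orientations are given as [roll, pitch, yaw] about the fixed x, y, z axes, in that order (R = Rz(yaw) Ry(pitch) Rx(roll)).
In Python, from cell import read_state, get_image, finish_job gives the robot as it stands.
- The arm moves only by the tool send_rows, never from a script. Its argument "series" is a list of rows, each an object of numbers: "ax", "ay", "az": the turn, a rotation vector about the tool's x, y, z in rad; "dx", "dy", "dz": the shift along the tool's x, y, z in cm; "hand": the closure, from 0 (fully open) to 1 (shut). In form: [{"ax": .., "ay": .., "az": .., "dx": .., "dy": .., "dz": .., "hand": ..}, ...]. A call has 1 to 10 rows; each row is the pose to reach, as a shift and turn from the pose commanded when the call began, along the tool's axes at that moment; what a row does not reach only later rows make up. A row lasts 1/10 s, in which the tool goes at most 50 mm and 8.59 degrees, less where a joint would pass 70% of its speed; a pose out of reach is approached as far as the arm can. A call with a gripper value outside its range is refused whole. The fingers move at their own pace and stop on an object; the grip force is fixed at half the most. Time passes only in rows, so rows that repeat a pose let the fingers close. It gives the time, the measured TCP pose, the force, the opening and the grip force at its end, in the units of the state.
- read_state(): the state, without advancing time (a new reading comes with each control period).
- get_image(name): name is "scene" or "top" or "wrist"; returns a dict with "pixels" (480x640x3 uint8, red, green, blue), "mtx" (3x3 intrinsics, pixels), "k1" (the pictures are not rectified: a ray, as slopes to the right and down, at radius r is drawn at 1 + k1 r^2 times it, then the intrinsics apply), "R" (3x3) and "t" (3): a world point X has camera coordinates R X + t. Camera axes: x right, y down, z forward; pixel columns grow to the right and rows downward; lengths in mm; the calibration is good to about 2 mm. A picture is of the moment at which its call begins. There is no depth.
- finish_job(): hands the job in; it is judged then, once.
The state is a dict: "clock": time; "qpos": joint angles; "qd": joint speeds; "tau": joint torques, N m; "eef_pos": TCP position; "tool_rot": TCP orientation; "force": force on the tool from outside, world axes, zero at the start; "torque": the same for the moment, N m; "width": finger opening in mm; "gripper_force": force on a finger pad.
Only numpy, scipy, OpenCV 4.12 (cv2) and the standard library are available. Lean on these libraries where they do the work, as an engineer would, in place of code of your own. Each camera call takes 0.05 s, during which the arm holds its last target. There are 200 camera calls.

## Task

Clear the rubber stopper and the broken piece of rack off the warming plate into the waste bin; then take the surface probe with the flat oblong foot out of its stand and hold it upright on the plate, its foot centred in the oblong outline and lying along it, pressed down gently so that the sprung foot is pushed in about half way. Finish while still holding the probe like that, and leave everything else where it stands.

Things in the scene. Friction and masses are not known exactly. Their poses are not given: they have to be found in the camera images.
- plate: warming plate, a white housing 200 (x) x 260 (y) x 70 mm with a flat bare aluminium top at 70 mm height (196 x 256 mm, no rim). Fixed. Origin at the centre of its underside, on the table; the top is 70 mm above it.
- outline: thin black oblong outline stuck flat on the plate's top, 48 x 26 mm outside, lines 2 mm wide. Origin at its centre at the height of the plate's top; x runs along its long side. It turns independently of the plate.
- stopper_center (a point): dark rubber tube stopper standing on the plate, round, 20 mm diameter (17 mm at the foot), 26 mm tall, 14 g. Point at its centre, 13 mm above the plate's top.
- chip_center (a point): broken piece of grey plastic rack on the plate, L-shaped: 40 mm long (x), 20 mm wide (y), 12 mm thick, with an upright 14 mm long at its +x end that rises to 24 mm; 13 to 23 g. Point at its middle, 9 mm above the plate's top; best gripped across its 20 mm width (y).
- bin: grey open waste bin, 130 x 130 mm outside, 90 mm tall, walls 4 mm. Fixed. Origin at the centre of its underside.
- stand: stand of the surface probe: grey base 90 x 80 mm and an aluminium frame whose top is at 84 mm, with an oblong hole 36 (x) x 16 (y) mm. Fixed. The probe hangs in it by its collar, its foot just passing the hole: lift it straight up by at least 75 mm to clear. Origin at the centre of its underside.
- probe_grip (a point): surface probe, upright in its stand, 0.1 to 0.16 kg. Point at the centre of its handle, a grey upright block 26 (x) x 18 (y) x 70 mm. The black collar below it (50 x 32 mm, 8 thick) has its top 35 mm under this point; then a thin stem and the foot, whose sole (not pushed in) is 113 mm under this point. z up along the probe, x along the foot's length (as the stand's x).
- sole (a point): centre of the underside of the probe's copper foot, an oblong block 32 (x) x 12 (y) x 10 mm on the end of the stem; x along its length, z up along the probe. In the stand it is 14 mm above the table.
- foot (a joint): how far the sprung foot is pushed in, in m: 0 when free, 0.014 at the stop. The spring takes about 1 N to start and 0.5 N for each further mm (about 4.5 N half way).
- needle_probe: the other probe, NOT the one to use: same black collar but a round grey handle (22 mm diameter, 70 mm tall) and a thin needle below; hangs in its own stand (stand2). Leave it. Origin under its collar.
- tube_rack: white tube rack, 60 x 130 mm, capped tubes stand up to 92 mm high. Leave it. Origin at its underside.
- jar: small lidded jar, 52 mm wide, 60 mm tall, on the robot's side of the plate. Leave it. Origin at its underside.
- swab_pack: paper carton 50 x 80 x 30 mm, on the robot's side of the plate. Leave it. Origin at its underside.
- bottle: amber bottle, 60 mm wide, 140 mm tall, beyond the plate. Leave it. Origin at its underside.
- tip_box: box of pipette tips, 72 x 112 x 65 mm, beyond the plate. Leave it. Origin at its underside.
- beaker: glass beaker, 70 mm wide, 85 mm tall, far left. Leave it. Origin at its underside.
- timer: white bench timer, 60 x 70 x 25 mm, far right. Leave it. Origin at its underside.

How it is judged (in metres and radians):
On the way, in this order (a step that is already met when the one before it is completed fails the run):
1. the stopper and the broken piece are both in the bin (z of stopper_center in the frame of bin between 0 and 0.07 m and x of stopper_center in the frame of bin between -0.061 and 0.061 m and y of stopper_center in the frame of bin between -0.061 and 0.061 m and z of chip_center in the frame of bin between 0 and 0.07 m and x of chip_center in the frame of bin between -0.061 and 0.061 m and y of chip_center in the frame of bin between -0.061 and 0.061 m), for 0.2 s.
2. the probe is held upright in the outline, its foot pushed in about half way (horizontal distance between sole and outline below 0.008 m and angle between the x axis of sole and the x axis of outline, either way round below 0.2 rad and angle between sole's own z axis and vertical below 0.1 rad and value of joint foot between 0.003 and 0.0115 m and contact force between probe and plate above 1.5 N and contact force between probe and the fingers above 1 N), for 0.3 s.
At the end, for the whole second after the job is handed in: Both pieces lie in the bin. The fingers hold the probe: sole on the plate within 8 mm of the outline's centre, along it within 0.2 rad (either way), upright within 0.1 rad, foot pushed in 3 to 11.5 of its 14 mm, bearing on the plate with over 1.5 N (all of step 1 and all of step 2); the arm keeps its last pose, push and grip.
It fails at once if the probe is pressed hard on the plate (over 20 N) (contact force between probe and plate above 20 N).
It fails at once if something that should be left alone is shifted by more than 30 mm (distance of any of needle_probe, tube_rack, jar, swab_pack, bottle, tip_box, beaker, timer from where it was at the start of the episode above 0.03 m).
It also fails if it takes over 72 s, if anything falls off the work surface, if the arm or the gripper's body presses on something with over 40 N, if the wrist force passes 120 N, or if a joint passes its speed limit or range.

## Working session

There is one attempt and no reset: what is moved stays moved. The work goes in short steps, Python scripts to look and compute and a tool call to move; the robot and the scene stay as the last step left them, time stands still between calls to the robot, and variables do not carry over. Pictures are saved under pics/ and viewed, at most 10 in all, crops included, and the job is handed in when it is done.

Besides the shell and the picture viewer there is one more tool, called after "Request:" as a command line: name --argument value ..., lists and objects as JSON in quotes. send_rows: Moves the arm, as the interface text tells. Its arguments: {"type":"object","properties":{"series":{"type":"array","items":{"type":"object","properties":{"ax":{"type":"number"},"ay":{"type":"number"},"az":{"type":"number"},"dx":{"type":"number"},"dy":{"type":"number"},"dz":{"type":"number"},"hand":{"type":"number"}}}}},"required":["series"]}

```bash
ls; mkdir -p pics; cat > h.py <<'E'
import numpy as np, cv2
from cell import read_state, get_image
def ray(im,px):
    K=np.array(im["mtx"]);R=np.array(im["R"]);t=np.array(im["t"])
    d=(np.array(px,float)-K[:2,2])/[K[0,0],K[1,1]]
    u=d.copy()
    for _ in range(20): u=d/(1+im["k1"]*(u@u))
    return -R.T@t, R.T@np.r_[u,1]
def onz(im,px,z):
    c,d=ray(im,px); return c+d*(z-c[2])/d[2]
def proj(im,X):
    p=np.array(im["R"])@np.array(X,float)+np.array(im["t"]);u=p[:2]/p[2];u=u*(1+im["k1"]*(u@u))
    return (np.array(im["mtx"])@np.r_[u,1])[:2]
def save(im,n): cv2.imwrite(f"pics/{n}.png",np.array(im["pixels"])[:,:,::-1])
E
python3 - <<'E'
from h import *
np.set_printoptions(precision=3,suppress=True)
import pickle
d={}
for n in("scene","top"):
    d[n]=im=get_image(n); save(im,n); print(n,-np.array(im["R"]).T@im["t"],im["k1"]); print(np.array(im["R"]))
pickle.dump(d,open("a.pkl","wb"))
print(read_state())
E
```

```text
pics
scene [1039.706 -712.518  797.261] -0.00249454205716788
[[ 0.828  0.561  0.016]
 [ 0.369 -0.523 -0.769]
 [-0.423  0.642 -0.639]]
top [ 507.909    2.268 1264.027] -0.13196254383225237
[[ 0.004 -1.    -0.005]
 [-0.998 -0.004 -0.062]
 [ 0.062  0.005 -0.998]]
{'clock': 0.1, 'qpos': array([-1.349,  0.629,  0.038,  1.518, -0.027,  0.996, -0.02 ]), 'qd': array([-0.001, -0.001, -0.   , -0.002,  0.   , -0.001, -0.001]), 'tau': array([  0.005, -56.452,   1.231, -19.397,   0.011,   0.005,  -0.   ]), 'eef_pos': array([184.303, 622.738, 230.479]), 'tool_rot': array([-3.14 ,  0.   ,  2.854]), 'force': array([ 0.656, -0.111,  0.431]), 'torque': array([0.018, 0.038, 0.046]), 'gripper_force': 0.0, 'width': 85.23690428042822}
```

View pics/top.png

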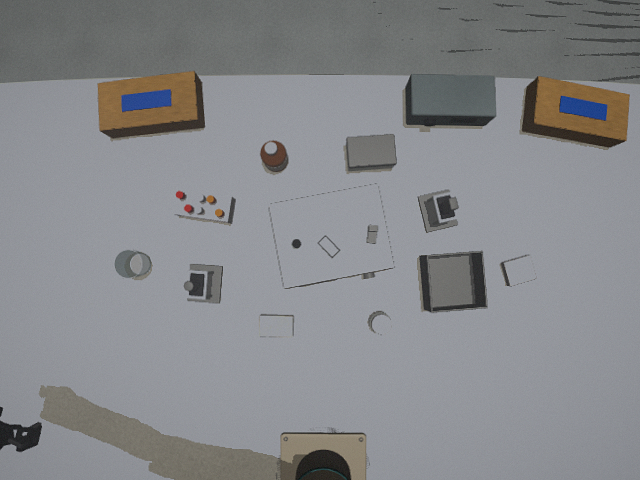

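View pics/scene.png

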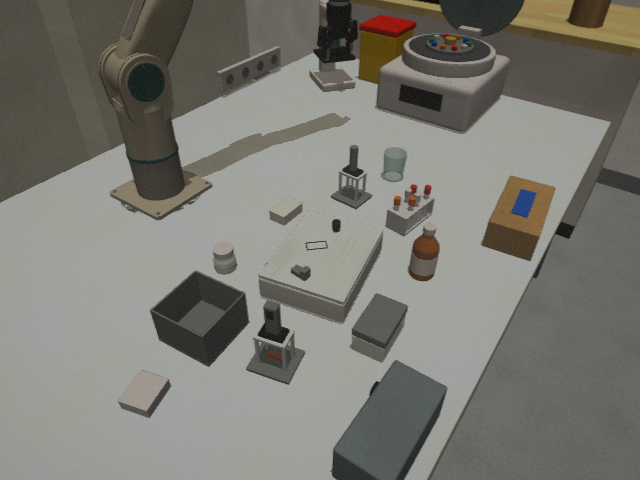

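The top view shows the stopper at (296,243), outline (329,246), chip (372,234), bin (453,281). The block-handled probe is at about (445,208), and the round needle probe at (190,286). I'll enlarge that region.

```bash
python3 - <<'E'
from h import *
import pickle
d=pickle.load(open("a.pkl","rb"))
p=np.array(d["top"]["pixels"])[:,:,::-1]
a=cv2.resize(p[180:280,280:380],None,fx=4,fy=4,interpolation=cv2.INTER_CUBIC)
b=cv2.resize(p[180:240,410:470],None,fx=400/60,fy=400/60,interpolation=cv2.INTER_CUBIC)
cv2.imwrite("pics/crop.png",np.hstack([a,b]))
for r in [(280,180,380,280)]:
    g=cv2.cvtColor(p,cv2.COLOR_BGR2GRAY)
    m=np.zeros_like(g);m[195:270,285:385]=(g[195:270,285:385]<150)
    n,l,s,c=cv2.connectedComponentsWithStats(m)
    for i in range(1,n):
        if s[i,4]>15:
            pts=np.argwhere(l==i)[:,::-1].astype(np.float32); print(s[i],c[i],cv2.minAreaRect(pts),onz(d["top"],c[i],70))
E
```

```text
[380 195   5  25  41] [382.19512195 205.82926829] ((382.48077392578125, 206.9038543701172), (24.318397521972656, 1.7650450468063354), 78.69007110595703) [ 641.99297456 -133.47517019   70.        ]
[295 196  15   4  17] [301.94117647 197.17647059] ((302.0480041503906, 197.26400756835938), (1.252198338508606, 14.131950378417969), 79.69515228271484) [661.118772    50.41373366  70.        ]
[366 224  13  20 216] [371.92592593 233.59722222] ((372.0287170410156, 233.6844482421875), (11.407504081726074, 19.103042602539062), 5.19442892074585) [ 578.20047507 -109.75503399   70.        ]
[317 235  24  24 141] [328.57446809 246.5106383 ] ((328.2500305175781, 246.25003051757812), (21.920310974121094, 12.727920532226562), 45.0) [548.3620946 -10.9693902  70.       ]
[291 239  11  10  92] [295.92391304 243.41304348] ((296.0, 243.5), (9.0, 10.0), 90.0) [555.09450777  63.40863919  70.        ]
```

View pics/crop.png

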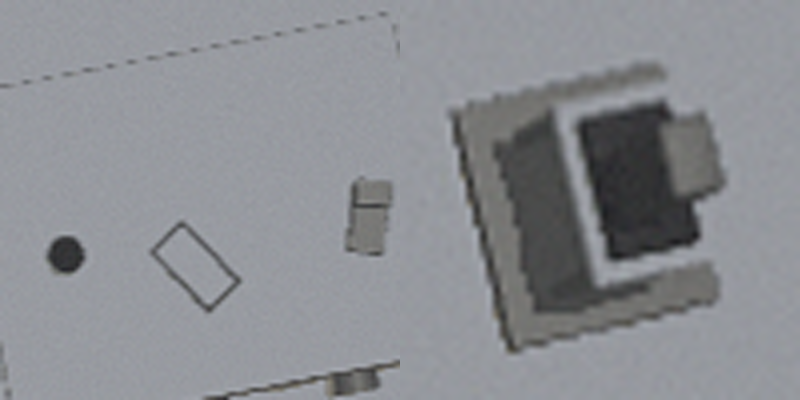

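The crop shows the chip's upright towards +x (yaw about -7°), the outline's long side at yaw about 45°, and the stand's long side at yaw about 13°. I'll compute rough positions and move above the plate for a close look.

```bash
cat >> h.py <<'E'
from scipy.spatial.transform import Rotation as Ro
def go(x,y,z,yaw):
    s=read_state();R=Ro.from_euler("xyz",s["tool_rot"])
    T=Ro.from_euler("xyz",[np.pi,0,np.radians(yaw)])
    print("d cm",np.round(R.inv().apply(np.array([x,y,z])-s["eef_pos"])/10,2),"a",np.round((R.inv()*T).as_rotvec(),3),"pos",s["eef_pos"].round(1),"rot",s["tool_rot"].round(3),"F",s["force"].round(1),"w",round(s["width"],1),"t",s["clock"])
E
python3 - <<'E'
from h import *
import pickle
d=pickle.load(open("a.pkl","rb"));t=d["top"]
for n,p,z in [("stopper",(295.9,243.4),90),("chip",(372,233.6),84),("outline",(328.25,246.25),70),("handle",(453.9,203.2),162),("bin",(453,281),90)]: print(n,onz(t,p,z).round(1))
a=onz(t,(419+0*1,196.5),0);b=onz(t,(426.8,232.5),0);print(b-a)
go(530,0,260,45)
E
```

```text
stopper [554.3  62.4  90. ]
chip [ 577.4 -108.6   84. ]
outline [549.  -10.2  70. ]
handle [ 638.3 -276.4  162. ]
bin [ 471.  -290.8   90. ]
[-87.70487525 -18.28514854   0.        ]
d cm [-50.82 -49.91  -2.87] a [-1.000e-03  2.000e-03  2.068e+00] pos [184.3 622.7 230.5] rot [-3.14   0.     2.854] F [ 0.7 -0.1  0.4] w 85.2 t 0.1
```

Request:
send_rows --series '[{"dx":-50.8,"dy":-49.9,"dz":-2.9,"az":2.07,"hand":0},{"dx":-50.8,"dy":-49.9,"dz":-2.9,"az":2.07,"hand":0},{"dx":-50.8,"dy":-49.9,"dz":-2.9,"az":2.07,"hand":0},{"dx":-50.8,"dy":-49.9,"dz":-2.9,"az":2.07,"hand":0},{"dx":-50.8,"dy":-49.9,"dz":-2.9,"az":2.07,"hand":0},{"dx":-50.8,"dy":-49.9,"dz":-2.9,"az":2.07,"hand":0},{"dx":-50.8,"dy":-49.9,"dz":-2.9,"az":2.07,"hand":0},{"dx":-50.8,"dy":-49.9,"dz":-2.9,"az":2.07,"hand":0},{"dx":-50.8,"dy":-49.9,"dz":-2.9,"az":2.07,"hand":0},{"dx":-50.8,"dy":-49.9,"dz":-2.9,"az":2.07,"hand":0}]'

```text
invalid input at $.series[0]: expected keys ax, ay, az, dx, dy, dz, hand
```

```bash
python3 - <<'E'
from h import *
go(530,0,260,45)
E
```

```text
d cm [-50.82 -49.91  -2.87] a [-1.000e-03  2.000e-03  2.068e+00] pos [184.3 622.7 230.5] rot [-3.14   0.     2.854] F [ 0.7 -0.1  0.4] w 85.2 t 0.1
```

Request:
send_rows --series '[{"ax":0,"ay":0,"az":2.07,"dx":-50.8,"dy":-49.9,"dz":-2.9,"hand":0},{"ax":0,"ay":0,"az":2.07,"dx":-50.8,"dy":-49.9,"dz":-2.9,"hand":0},{"ax":0,"ay":0,"az":2.07,"dx":-50.8,"dy":-49.9,"dz":-2.9,"hand":0},{"ax":0,"ay":0,"az":2.07,"dx":-50.8,"dy":-49.9,"dz":-2.9,"hand":0},{"ax":0,"ay":0,"az":2.07,"dx":-50.8,"dy":-49.9,"dz":-2.9,"hand":0},{"ax":0,"ay":0,"az":2.07,"dx":-50.8,"dy":-49.9,"dz":-2.9,"hand":0},{"ax":0,"ay":0,"az":2.07,"dx":-50.8,"dy":-49.9,"dz":-2.9,"hand":0},{"ax":0,"ay":0,"az":2.07,"dx":-50.8,"dy":-49.9,"dz":-2.9,"hand":0},{"ax":0,"ay":0,"az":2.07,"dx":-50.8,"dy":-49.9,"dz":-2.9,"hand":0},{"ax":0,"ay":0,"az":2.07,"dx":-50.8,"dy":-49.9,"dz":-2.9,"hand":0}]'

```text
clock: 1.1
eef_pos: [427.3, 184.7, 251.8]
tool_rot: [-3.141, -0.0, 1.348]
force: [0.8, 1.2, -0.0]
width: 85.5
gripper_force: 0.0
```

```bash
python3 - <<'E'
from h import *
go(530,0,260,45)
E
```

```text
d cm [-15.74  14.1   -0.83] a [-0.    -0.     0.563] pos [427.3 184.7 251.8] rot [-3.141 -0.     1.348] F [ 0.8  1.2 -0. ] w 85.5 t 1.1
```

Request:
send_rows --series '[{"ax":0,"ay":0,"az":0.5,"dx":-14,"dy":12,"dz":-0.8,"hand":0},{"ax":0,"ay":0,"az":0.5,"dx":-14,"dy":12,"dz":-0.8,"hand":0},{"ax":0,"ay":0,"az":0.5,"dx":-14,"dy":12,"dz":-0.8,"hand":0},{"ax":0,"ay":0,"az":0.5,"dx":-14,"dy":12,"dz":-0.8,"hand":0},{"ax":0,"ay":0,"az":0.5,"dx":-14,"dy":12,"dz":-0.8,"hand":0},{"ax":0,"ay":0,"az":0.5,"dx":-14,"dy":12,"dz":-0.8,"hand":0},{"ax":0,"ay":0,"az":0.5,"dx":-14,"dy":12,"dz":-0.8,"hand":0},{"ax":0,"ay":0,"az":0.5,"dx":-14,"dy":12,"dz":-0.8,"hand":0}]'

```text
clock: 1.9
eef_pos: [513.2, 25.6, 259.4]
tool_rot: [-3.14, -0.0, 0.857]
force: [-0.1, 0.3, -0.5]
width: 85.4
gripper_force: 0.0
```

```bash
python3 - <<'E'
from h import *
import pickle
go(530,0,260,45)
w=get_image("wrist");save(w,"w1");pickle.dump(w,open("w1.pkl","wb"))
print((-np.array(w["R"]).T@w["t"]).round(1),w["k1"],np.array(w["R"]).round(2))
E
```

```text
d cm [-0.84  2.94 -0.07] a [-0.001 -0.     0.071] pos [513.2  25.6 259.4] rot [-3.14  -0.     0.857] F [-0.1  0.3 -0.5] w 85.4 t 1.9
[561.   80.4 402. ] 0.002398446979326546 [[ 0.76 -0.65 -0.  ]
 [-0.63 -0.72  0.28]
 [-0.19 -0.21 -0.96]]
```

View pics/w1.png

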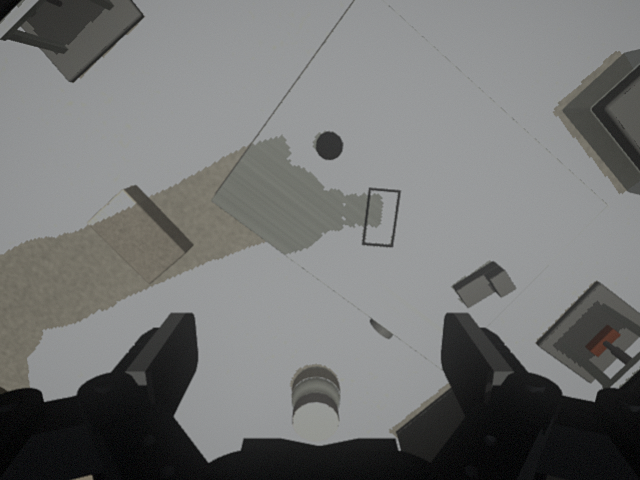

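The wrist view shows the stopper at (329,145), the outline at about (381,217), the chip at about (485,285) with its upright on the right, and the red foot in the stand at (604,340).

```bash
python3 - <<'E'
from h import *
import pickle
w=pickle.load(open("w1.pkl","rb"));p=np.array(w["pixels"]);g=cv2.cvtColor(p,cv2.COLOR_RGB2GRAY)
m=np.zeros_like(g);m[120:260,300:420]=g[120:260,300:420]<75
n,l,s,c=cv2.connectedComponentsWithStats(m)
for i in range(1,n):
    if s[i,4]>100:
        q=np.argwhere(l==i)[:,::-1].astype(np.float32)
        W=np.array([onz(w,x,70)[:2] for x in q],np.float32);print(s[i],cv2.minAreaRect(W),onz(w,c[i],85).round(1))
m=np.zeros_like(g);m[255:312,448:522]=g[255:312,448:522]<130
n,l,s,c=cv2.connectedComponentsWithStats(m)
for i in range(1,n):
    if s[i,4]>100:
        q=np.argwhere(l==i)[:,::-1].astype(np.float32)
        W=np.array([onz(w,x,80)[:2] for x in q],np.float32);print(s[i],cv2.minAreaRect(W))
# chip upright top face corner pts, z=94; body bottom corners
cv2.imwrite("pics/c2.png",cv2.resize(p[250:320,440:530,::-1],None,fx=6,fy=6,interpolation=cv2.INTER_CUBIC))
E
```

```text
[316 132  27  28 572] ((553.9271850585938, 61.073116302490234), (20.24736785888672, 20.44393539428711), 14.562821388244629) [554.4  62.1  85. ]
[362 188  38  59 278] ((548.500732421875, -10.356918334960938), (47.29692840576172, 25.375356674194336), 44.12450408935547) [549.   -5.7  85. ]
[ 451  261   65   47 1693] ((576.6634521484375, -109.70268249511719), (35.21278381347656, 44.88803482055664), 85.20759582519531)
```

View pics/c2.png

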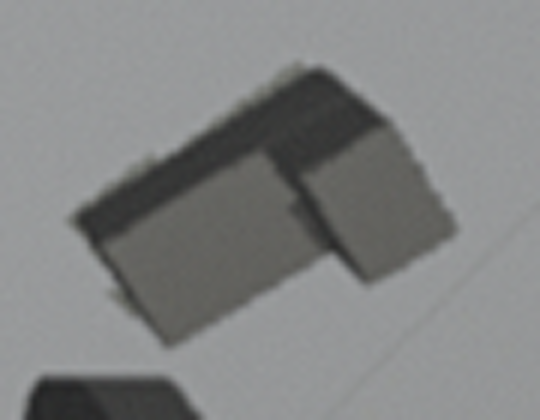

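The crop shows the chip's body top corners at (102,242) and (170,346), and its upright's top corners at (302,175), (385,125), (457,230) and (370,282).

```bash
python3 - <<'E'
from h import *
import pickle
w=pickle.load(open("w1.pkl","rb"))
f=lambda x,y,z:onz(w,(x/6+440,y/6+250),z)[:2].round(1)
print([f(*c,82) for c in[(102,242),(170,346),(262,150)]],[f(*c,94) for c in[(302,175),(385,125),(457,230),(370,282)]])
go(554,62,125,49); go(554,62,73,49)
E
```

```text
[array([558.5, -97.1]), array([ 556.5, -116.2]), array([ 583. , -100.3])] [array([584.1, -99.9]), array([ 596.4, -101.2]), array([ 595.3, -119.9]), array([ 582.3, -118.6])]
d cm [ 5.43  0.69 13.45] a [-0.001 -0.     0.001] pos [513.4  25.4 259.5] rot [-3.141 -0.     0.856] F [0.  0.5 0.4] w 85.1 t 1.95
d cm [ 5.42  0.69 18.65] a [-0.001 -0.     0.001] pos [513.4  25.4 259.5] rot [-3.141 -0.     0.856] F [0.  0.5 0.4] w 85.1 t 1.95
```

Request:
send_rows --series '[{"ax":0,"ay":0,"az":0,"dx":5.4,"dy":0.7,"dz":9,"hand":0},{"ax":0,"ay":0,"az":0,"dx":5.4,"dy":0.7,"dz":9,"hand":0},{"ax":0,"ay":0,"az":0,"dx":5.4,"dy":0.7,"dz":13,"hand":0},{"ax":0,"ay":0,"az":0,"dx":5.4,"dy":0.7,"dz":15,"hand":0},{"ax":0,"ay":0,"az":0,"dx":5.4,"dy":0.7,"dz":16,"hand":0},{"ax":0,"ay":0,"az":0,"dx":5.4,"dy":0.7,"dz":17,"hand":0},{"ax":0,"ay":0,"az":0,"dx":5.4,"dy":0.7,"dz":18,"hand":0},{"ax":0,"ay":0,"az":0,"dx":5.4,"dy":0.7,"dz":18.5,"hand":0},{"ax":0,"ay":0,"az":0,"dx":5.4,"dy":0.7,"dz":18.5,"hand":0},{"ax":0,"ay":0,"az":0,"dx":5.4,"dy":0.7,"dz":18.5,"hand":0}]'

```text
clock: 2.95
eef_pos: [555.0, 59.9, 75.2]
tool_rot: [3.141, -0.001, 0.854]
force: [0.1, -0.9, 0.6]
width: 85.6
gripper_force: 0.0
```

Request:
send_rows --series '[{"ax":0,"ay":0,"az":0,"dx":0,"dy":-0.2,"dz":0.1,"hand":0.3},{"ax":0,"ay":0,"az":0,"dx":0,"dy":-0.2,"dz":0.1,"hand":0.6},{"ax":0,"ay":0,"az":0,"dx":0,"dy":-0.2,"dz":0.1,"hand":1},{"ax":0,"ay":0,"az":0,"dx":0,"dy":-0.2,"dz":0.1,"hand":1},{"ax":0,"ay":0,"az":0,"dx":0,"dy":-0.2,"dz":0.1,"hand":1},{"ax":0,"ay":0,"az":0,"dx":0,"dy":-0.2,"dz":0.1,"hand":1},{"ax":0,"ay":0,"az":0,"dx":0,"dy":-0.2,"dz":0.1,"hand":1},{"ax":0,"ay":0,"az":0,"dx":0,"dy":-0.2,"dz":0.1,"hand":1},{"ax":0,"ay":0,"az":0,"dx":0,"dy":-0.2,"dz":0.1,"hand":1},{"ax":0,"ay":0,"az":0,"dx":0,"dy":-0.2,"dz":0.1,"hand":1}]'

```text
clock: 3.95
eef_pos: [553.3, 61.3, 73.9]
tool_rot: [3.141, -0.0, 0.854]
force: [-1.3, 0.9, 5.6]
width: 18.0
gripper_force: 58.7
```

```bash
python3 - <<'E'
from h import *
go(471,-291,200,30)
go(554,60,200,30)
E
```

```text
d cm [-31.96  16.95 -12.62] a [ 0.   -0.    0.33] pos [553.3  61.3  73.9] rot [ 3.141 -0.     0.854] F [-1.3  0.9  5.6] w 18.0 t 3.95
d cm [ -0.05   0.14 -12.61] a [ 0.   -0.    0.33] pos [553.3  61.3  73.9] rot [ 3.141 -0.     0.854] F [-1.3  0.9  5.6] w 18.0 t 3.95
```

Request:
send_rows --series '[{"ax":0,"ay":0,"az":0,"dx":0,"dy":0,"dz":-5,"hand":1},{"ax":0,"ay":0,"az":0,"dx":0,"dy":0,"dz":-10,"hand":1},{"ax":0,"ay":0,"az":0.33,"dx":-32,"dy":17,"dz":-12.6,"hand":1},{"ax":0,"ay":0,"az":0.33,"dx":-32,"dy":17,"dz":-12.6,"hand":1},{"ax":0,"ay":0,"az":0.33,"dx":-32,"dy":17,"dz":-12.6,"hand":1},{"ax":0,"ay":0,"az":0.33,"dx":-32,"dy":17,"dz":-12.6,"hand":1},{"ax":0,"ay":0,"az":0.33,"dx":-32,"dy":17,"dz":-12.6,"hand":1},{"ax":0,"ay":0,"az":0.33,"dx":-32,"dy":17,"dz":-12.6,"hand":1},{"ax":0,"ay":0,"az":0.33,"dx":-32,"dy":17,"dz":-12.6,"hand":1},{"ax":0,"ay":0,"az":0.33,"dx":-32,"dy":17,"dz":-12.6,"hand":1}]'

```text
clock: 4.95
eef_pos: [468.2, -298.8, 200.5]
tool_rot: [3.137, 0.002, 0.515]
force: [0.7, 0.3, -0.6]
width: 17.7
gripper_force: 58.7
```

```bash
python3 - <<'E'
from h import *
go(471,-291,200,30)
go(471,-291,90,30)
E
```

```text
d cm [ 0.63 -0.55  0.05] a [ 0.005  0.003 -0.008] pos [ 468.2 -298.8  200.5] rot [3.137e+00 2.000e-03 5.150e-01] F [ 0.7  0.3 -0.6] w 17.7 t 4.95
d cm [ 0.65 -0.6  11.05] a [ 0.005  0.003 -0.008] pos [ 468.2 -298.8  200.5] rot [3.137e+00 2.000e-03 5.150e-01] F [ 0.7  0.3 -0.6] w 17.7 t 4.95
```

Request:
send_rows --series '[{"ax":0,"ay":0,"az":0,"dx":0,"dy":0,"dz":4,"hand":1},{"ax":0,"ay":0,"az":0,"dx":0,"dy":0,"dz":8,"hand":1},{"ax":0,"ay":0,"az":0,"dx":0,"dy":0,"dz":11,"hand":1},{"ax":0,"ay":0,"az":0,"dx":0,"dy":0,"dz":11,"hand":1},{"ax":0,"ay":0,"az":0,"dx":0,"dy":0,"dz":11,"hand":1},{"ax":0,"ay":0,"az":0,"dx":0,"dy":0,"dz":11,"hand":0.5},{"ax":0,"ay":0,"az":0,"dx":0,"dy":0,"dz":11,"hand":0.5},{"ax":0,"ay":0,"az":0,"dx":0,"dy":0,"dz":11,"hand":0.5},{"ax":0,"ay":0,"az":0,"dx":0,"dy":0,"dz":6,"hand":0.4},{"ax":0,"ay":0,"az":0,"dx":0,"dy":0,"dz":0,"hand":0.3}]'

```text
clock: 5.95
eef_pos: [470.1, -291.1, 190.4]
tool_rot: [-3.139, 0.002, 0.523]
force: [2.0, -0.2, 0.7]
width: 59.6
gripper_force: 0.0
```

```bash
python3 - <<'E'
from h import *
go(577,-108.6,150,-6)
go(577,-108.6,73,-6)
E
```

```text
d cm [ 18.39 -10.46   4.03] a [-0.002  0.003  0.628] pos [ 470.1 -291.1  190.4] rot [-3.139e+00  2.000e-03  5.230e-01] F [ 2.  -0.2  0.7] w 59.6 t 5.95
d cm [ 18.4  -10.44  11.73] a [-0.002  0.003  0.628] pos [ 470.1 -291.1  190.4] rot [-3.139e+00  2.000e-03  5.230e-01] F [ 2.  -0.2  0.7] w 59.6 t 5.95
```

Request:
send_rows --series '[{"ax":0,"ay":0,"az":0.63,"dx":18.4,"dy":-10.5,"dz":0,"hand":0},{"ax":0,"ay":0,"az":0.63,"dx":18.4,"dy":-10.5,"dz":0,"hand":0},{"ax":0,"ay":0,"az":0.63,"dx":18.4,"dy":-10.5,"dz":3,"hand":0},{"ax":0,"ay":0,"az":0.63,"dx":18.4,"dy":-10.5,"dz":5,"hand":0},{"ax":0,"ay":0,"az":0.63,"dx":18.4,"dy":-10.5,"dz":6,"hand":0},{"ax":0,"ay":0,"az":0.63,"dx":18.4,"dy":-10.5,"dz":7,"hand":0},{"ax":0,"ay":0,"az":0.63,"dx":18.4,"dy":-10.5,"dz":7,"hand":0},{"ax":0,"ay":0,"az":0.63,"dx":18.4,"dy":-10.5,"dz":7,"hand":0}]'

```text
clock: 6.75
eef_pos: [577.4, -111.0, 120.8]
tool_rot: [3.14, -0.001, -0.109]
force: [0.4, 0.0, 0.1]
width: 85.3
gripper_force: 0.0
```

```bash
python3 - <<'E'
from h import *
go(577,-108.6,73,-6)
E
```

```text
d cm [-0.07 -0.24  4.78] a [ 0.001 -0.001 -0.004] pos [ 577.4 -111.   120.8] rot [ 3.14e+00 -1.00e-03 -1.09e-01] F [0.4 0.  0.1] w 85.3 t 6.75
```

Request:
send_rows --series '[{"ax":0,"ay":0,"az":0,"dx":0,"dy":-0.2,"dz":2,"hand":0},{"ax":0,"ay":0,"az":0,"dx":0,"dy":-0.2,"dz":3.5,"hand":0},{"ax":0,"ay":0,"az":0,"dx":0,"dy":-0.2,"dz":4.5,"hand":0},{"ax":0,"ay":0,"az":0,"dx":0,"dy":-0.2,"dz":4.7,"hand":0},{"ax":0,"ay":0,"az":0,"dx":0,"dy":-0.2,"dz":4.7,"hand":0.4},{"ax":0,"ay":0,"az":0,"dx":0,"dy":-0.2,"dz":4.7,"hand":0.7},{"ax":0,"ay":0,"az":0,"dx":0,"dy":-0.2,"dz":4.7,"hand":1},{"ax":0,"ay":0,"az":0,"dx":0,"dy":-0.2,"dz":4.7,"hand":1},{"ax":0,"ay":0,"az":0,"dx":0,"dy":-0.2,"dz":4.7,"hand":1},{"ax":0,"ay":0,"az":0,"dx":0,"dy":-0.2,"dz":4.7,"hand":1}]'

```text
clock: 7.75
eef_pos: [578.4, -106.8, 73.2]
tool_rot: [3.142, -0.001, -0.106]
force: [-0.2, 0.4, 5.0]
width: 18.9
gripper_force: 59.0
```

```bash
python3 - <<'E'
from h import *
go(471,-291,200,0)
E
```

```text
d cm [ -8.72  19.45 -12.69] a [ 0.    -0.001 -0.106] pos [ 578.4 -106.8   73.2] rot [ 3.142e+00 -1.000e-03 -1.060e-01] F [-0.2  0.4  5. ] w 18.9 t 7.75
```

Gripped at 18.9 mm. Next, lift and carry it to the bin.

Request:
send_rows --series '[{"ax":0,"ay":0,"az":0,"dx":0,"dy":0,"dz":-4,"hand":1},{"ax":0,"ay":0,"az":0,"dx":0,"dy":0,"dz":-8,"hand":1},{"ax":0,"ay":0,"az":0,"dx":-3,"dy":4,"dz":-12.7,"hand":1},{"ax":0,"ay":0,"az":0,"dx":-6,"dy":7,"dz":-12.7,"hand":1},{"ax":0,"ay":0,"az":0,"dx":-8.7,"dy":11,"dz":-12.7,"hand":1},{"ax":0,"ay":0,"az":0,"dx":-8.7,"dy":15,"dz":-12.7,"hand":1},{"ax":0,"ay":0,"az":0,"dx":-8.7,"dy":19.4,"dz":-12.7,"hand":1},{"ax":0,"ay":0,"az":0,"dx":-8.7,"dy":19.4,"dz":-12.7,"hand":1},{"ax":0,"ay":0,"az":0,"dx":-8.7,"dy":19.4,"dz":-12.7,"hand":1},{"ax":0,"ay":0,"az":0,"dx":-8.7,"dy":19.4,"dz":-12.7,"hand":1}]'

```text
clock: 8.75
eef_pos: [471.2, -289.0, 199.2]
tool_rot: [-3.14, 0.001, -0.105]
force: [-0.1, 0.1, -0.5]
width: 18.5
gripper_force: 58.8
```

Request:
send_rows --series '[{"ax":0,"ay":0,"az":0,"dx":0,"dy":0,"dz":4,"hand":1},{"ax":0,"ay":0,"az":0,"dx":0,"dy":0,"dz":8,"hand":1},{"ax":0,"ay":0,"az":0,"dx":0,"dy":0,"dz":11,"hand":1},{"ax":0,"ay":0,"az":0,"dx":0,"dy":0,"dz":11,"hand":1},{"ax":0,"ay":0,"az":0,"dx":0,"dy":0,"dz":11,"hand":1},{"ax":0,"ay":0,"az":0,"dx":0,"dy":0,"dz":11,"hand":0.5},{"ax":0,"ay":0,"az":0,"dx":0,"dy":0,"dz":11,"hand":0.5},{"ax":0,"ay":0,"az":0,"dx":0,"dy":0,"dz":11,"hand":0.5},{"ax":0,"ay":0,"az":0,"dx":0,"dy":0,"dz":6,"hand":0.4},{"ax":0,"ay":0,"az":0,"dx":0,"dy":0,"dz":-6,"hand":0}]'

```text
clock: 9.75
eef_pos: [470.1, -289.9, 190.4]
tool_rot: [-3.141, 0.003, -0.107]
force: [1.6, 0.1, 0.0]
width: 64.5
gripper_force: 0.0
```

```bash
python3 - <<'E'
from h import *
go(570,-300,290,13)
E
```

```text
d cm [10.01 -0.07 -9.98] a [-0.001  0.003 -0.334] pos [ 470.1 -289.9  190.4] rot [-3.141e+00  3.000e-03 -1.070e-01] F [1.6 0.1 0. ] w 64.5 t 9.75
```

Request:
send_rows --series '[{"ax":0,"ay":0,"az":-0.33,"dx":0,"dy":0,"dz":-10,"hand":0},{"ax":0,"ay":0,"az":-0.33,"dx":7,"dy":0,"dz":-10,"hand":0},{"ax":0,"ay":0,"az":-0.33,"dx":7,"dy":0,"dz":-10,"hand":0},{"ax":0,"ay":0,"az":-0.33,"dx":7,"dy":0,"dz":-10,"hand":0},{"ax":0,"ay":0,"az":-0.33,"dx":7,"dy":0,"dz":-10,"hand":0},{"ax":0,"ay":0,"az":-0.33,"dx":7,"dy":0,"dz":-10,"hand":0},{"ax":0,"ay":0,"az":-0.33,"dx":7,"dy":0,"dz":-10,"hand":0},{"ax":0,"ay":0,"az":-0.33,"dx":7,"dy":0,"dz":-10,"hand":0}]'

```text
clock: 10.55
eef_pos: [539.6, -297.7, 289.1]
tool_rot: [-3.141, 0.001, 0.223]
force: [-0.3, 0.4, 0.3]
width: 85.3
gripper_force: 0.0
```

```bash
python3 - <<'E'
from h import *
import pickle
w=get_image("wrist");save(w,"w2");pickle.dump(w,open("w2.pkl","wb"))
go(638,-276,200,13)
E
```

```text
d cm [10.06  0.05  8.91] a [-0.001  0.001 -0.004] pos [ 539.8 -297.8  289.2] rot [-3.141e+00  1.000e-03  2.230e-01] F [0.  0.1 0.7] w 85.4 t 10.6
```

View pics/w2.png

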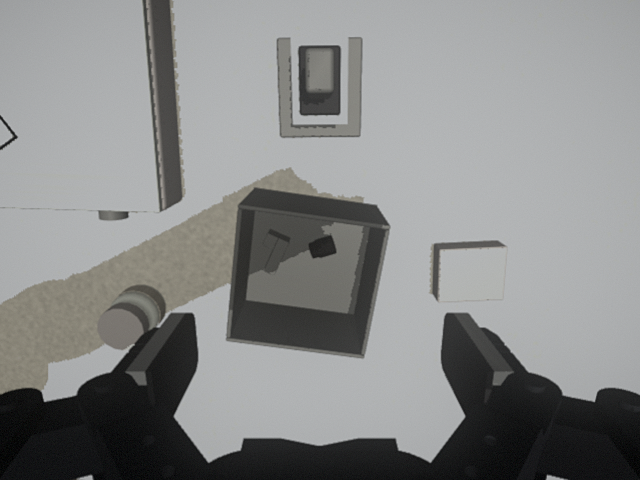

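Both pieces lie in the bin. The handle's top spans about (305–333, 46–93), and the stand lines up with the tool within a degree or so.

```bash
python3 - <<'E'
from h import *
import pickle
w=pickle.load(open("w2.pkl","rb"));p=np.array(w["pixels"]);g=cv2.cvtColor(p,cv2.COLOR_RGB2GRAY)
print(g[40:100:4,319]);print(g[70,296:344:2])
c=g[40:118,295:345];_,t=cv2.threshold(c,0,1,cv2.THRESH_OTSU)
for th in(95,110,120):
    m=np.zeros_like(g);m[46:112,301:338]=g[46:112,301:338]>th
    n,l,s,ce=cv2.connectedComponentsWithStats(m);i=l[65,319]
    q=np.argwhere(l==i)[:,::-1].astype(np.float32)
    W=np.array([onz(w,x,162)[:2] for x in q],np.float32);print(th,s[i],cv2.minAreaRect(W))
# base edges on z~6: left x=279 rows 40-136 ; right 361
for th in(None,):
    print(onz(w,(277.5,45),12),onz(w,(280.5,136),12),onz(w,(362,45),12),onz(w,(360,136),12))
E
```

```text
[174 181  89 126 128 128 129 131 133 130 132 131 117  78  54]
[178 147  56  53  51  91 102 128 127 127 131 131 133 130 133 131 130 122
  98  72  70  62 122 178]
95 [ 306   49   27   43 1076] ((638.2915649414062, -275.0144348144531), (23.536012649536133, 15.532867431640625), 13.272525787353516)
110 [308  50  24  40 899] ((638.6116333007812, -275.1751708984375), (21.787036895751953, 13.99299144744873), 12.757586479187012)
120 [309  51  22  38 793] ((638.6270141601562, -275.18115234375), (20.669193267822266, 12.793462753295898), 12.760003089904785)
[ 666.32458151 -229.22251739   12.        ] [ 587.1250466  -247.78437353   12.        ] [ 683.54101194 -305.26586582   12.        ] [ 604.31408593 -323.66839132   12.        ]
```

Request:
send_rows --series '[{"ax":0,"ay":0,"az":0,"dx":5,"dy":0,"dz":3,"hand":0},{"ax":0,"ay":0,"az":0,"dx":10.1,"dy":0,"dz":7,"hand":0},{"ax":0,"ay":0,"az":0,"dx":10.1,"dy":0,"dz":9,"hand":0},{"ax":0,"ay":0,"az":0,"dx":10.1,"dy":0,"dz":9,"hand":0},{"ax":0,"ay":0,"az":0,"dx":10.1,"dy":0,"dz":9,"hand":0},{"ax":0,"ay":0,"az":0,"dx":10.1,"dy":0,"dz":9,"hand":0},{"ax":0,"ay":0,"az":0,"dx":10.1,"dy":0,"dz":9,"hand":0}]'

```text
clock: 11.3
eef_pos: [638.6, -277.1, 202.2]
tool_rot: [3.139, -0.002, 0.222]
force: [0.2, -0.5, -0.7]
width: 85.4
gripper_force: 0.0
```

```bash
python3 - <<'E'
from h import *
go(638.5,-275,108,13)
E
```

```text
d cm [ 0.01 -0.23  9.42] a [ 0.002 -0.002 -0.005] pos [ 638.6 -277.1  202.2] rot [ 3.139e+00 -2.000e-03  2.220e-01] F [ 0.2 -0.5 -0.7] w 85.4 t 11.3
```

Request:
send_rows --series '[{"ax":0,"ay":0,"az":0,"dx":0,"dy":-0.1,"dz":3,"hand":0},{"ax":0,"ay":0,"az":0,"dx":0,"dy":-0.1,"dz":6,"hand":0},{"ax":0,"ay":0,"az":0,"dx":0,"dy":-0.1,"dz":8,"hand":0},{"ax":0,"ay":0,"az":0,"dx":0,"dy":-0.1,"dz":9.2,"hand":0},{"ax":0,"ay":0,"az":0,"dx":0,"dy":-0.1,"dz":9.2,"hand":0},{"ax":0,"ay":0,"az":0,"dx":0,"dy":-0.1,"dz":9.2,"hand":0},{"ax":0,"ay":0,"az":0,"dx":0,"dy":-0.1,"dz":9.2,"hand":0}]'

```text
clock: 12.0
eef_pos: [639.6, -275.2, 109.5]
tool_rot: [3.14, -0.002, 0.224]
force: [0.4, -0.2, 1.1]
width: 85.2
gripper_force: 0.0
```

```bash
python3 - <<'E'
from h import *
go(638.5,-275,108,13)
E
```

```text
d cm [-0.1  -0.05  0.15] a [ 0.002 -0.002 -0.003] pos [ 639.6 -275.2  109.5] rot [ 3.14e+00 -2.00e-03  2.24e-01] F [ 0.4 -0.2  1.1] w 85.2 t 12.0
```

Request:
send_rows --series '[{"ax":0,"ay":0,"az":0,"dx":-0.1,"dy":0,"dz":0.1,"hand":0.3},{"ax":0,"ay":0,"az":0,"dx":-0.1,"dy":0,"dz":0.1,"hand":0.5},{"ax":0,"ay":0,"az":0,"dx":-0.1,"dy":0,"dz":0.1,"hand":0.6},{"ax":0,"ay":0,"az":0,"dx":-0.1,"dy":0,"dz":0.1,"hand":0.7},{"ax":0,"ay":0,"az":0,"dx":-0.1,"dy":0,"dz":0.1,"hand":0.8},{"ax":0,"ay":0,"az":0,"dx":-0.1,"dy":0,"dz":0.1,"hand":1},{"ax":0,"ay":0,"az":0,"dx":-0.1,"dy":0,"dz":0.1,"hand":1},{"ax":0,"ay":0,"az":0,"dx":-0.1,"dy":0,"dz":0.1,"hand":1},{"ax":0,"ay":0,"az":0,"dx":-0.1,"dy":0,"dz":0.1,"hand":1}]'

```text
clock: 12.9
eef_pos: [637.9, -274.7, 106.8]
tool_rot: [3.141, -0.0, 0.224]
force: [-0.8, 0.1, 1.8]
width: 17.5
gripper_force: 58.7
```

```bash
python3 - <<'E'
from h import *
go(639,-275,215,13)
print(read_state()["torque"])
E
```

```text
d cm [  0.1    0.05 -10.82] a [ 0.    -0.    -0.003] pos [ 637.9 -274.7  106.8] rot [ 3.141 -0.     0.224] F [-0.8  0.1  1.8] w 17.5 t 12.9
[-0.06818121 -0.00112094 -0.02631377]
```

Request:
send_rows --series '[{"ax":0,"ay":0,"az":0,"dx":0,"dy":0,"dz":-1,"hand":1},{"ax":0,"ay":0,"az":0,"dx":0,"dy":0,"dz":-2.5,"hand":1},{"ax":0,"ay":0,"az":0,"dx":0,"dy":0,"dz":-4,"hand":1},{"ax":0,"ay":0,"az":0,"dx":0,"dy":0,"dz":-6,"hand":1},{"ax":0,"ay":0,"az":0,"dx":0,"dy":0,"dz":-8,"hand":1},{"ax":0,"ay":0,"az":0,"dx":0,"dy":0,"dz":-10,"hand":1},{"ax":0,"ay":0,"az":0,"dx":0,"dy":0,"dz":-12,"hand":1},{"ax":0,"ay":0,"az":0,"dx":0,"dy":0,"dz":-13,"hand":1},{"ax":0,"ay":0,"az":0,"dx":0,"dy":0,"dz":-13,"hand":1}]'

```text
clock: 13.8
eef_pos: [638.6, -275.4, 239.2]
tool_rot: [3.139, -0.003, 0.224]
force: [0.2, 0.8, -1.7]
width: 17.5
gripper_force: 58.5
```

```bash
python3 - <<'E'
from h import *
go(548.5,-10.4,215,44.1)
E
```

```text
d cm [ -2.91 -27.84   2.34] a [ 0.003 -0.002 -0.546] pos [ 638.6 -275.4  239.2] rot [ 3.139e+00 -3.000e-03  2.240e-01] F [ 0.2  0.8 -1.7] w 17.5 t 13.8
```

Request:
send_rows --series '[{"ax":0,"ay":0,"az":-0.06,"dx":-0.3,"dy":-2,"dz":0,"hand":1},{"ax":0,"ay":0,"az":-0.12,"dx":-0.6,"dy":-6,"dz":0,"hand":1},{"ax":0,"ay":0,"az":-0.2,"dx":-1,"dy":-10,"dz":0,"hand":1},{"ax":0,"ay":0,"az":-0.28,"dx":-1.5,"dy":-14,"dz":0,"hand":1},{"ax":0,"ay":0,"az":-0.36,"dx":-2,"dy":-18,"dz":0,"hand":1},{"ax":0,"ay":0,"az":-0.44,"dx":-2.4,"dy":-22,"dz":0,"hand":1},{"ax":0,"ay":0,"az":-0.5,"dx":-2.7,"dy":-25.5,"dz":1,"hand":1},{"ax":0,"ay":0,"az":-0.55,"dx":-2.9,"dy":-27.8,"dz":2.3,"hand":1},{"ax":0,"ay":0,"az":-0.55,"dx":-2.9,"dy":-27.8,"dz":2.3,"hand":1},{"ax":0,"ay":0,"az":-0.55,"dx":-2.9,"dy":-27.8,"dz":2.3,"hand":1}]'

```text
clock: 14.8
eef_pos: [547.4, -9.7, 213.1]
tool_rot: [-3.141, 0.001, 0.774]
force: [0.0, -0.1, -1.8]
width: 17.4
gripper_force: 58.9
```

```bash
python3 - <<'E'
from h import *
go(548.5,-10.4,172,44.1)
s=get_image("scene");w=get_image("wrist")
p=np.array(s["pixels"])[:,:,::-1];c=proj(s,[548,-10,130]).astype(int);print(c)
a=cv2.resize(p[c[1]-75:c[1]+75,c[0]-50:c[0]+50],(400,600),interpolation=cv2.INTER_CUBIC)
b=cv2.resize(np.array(w["pixels"])[60:360,220:420,::-1],(400,600))
cv2.imwrite("pics/c3.png",np.hstack([a,b]))
import pickle;pickle.dump((s,w,c),open("b.pkl","wb"))
E
```

```text
d cm [0.04 0.13 4.11] a [-0.001  0.001  0.005] pos [547.4  -9.7 213.1] rot [-3.141e+00  1.000e-03  7.740e-01] F [ 0.  -0.1 -1.8] w 17.4 t 14.8
[315 223]
```

View pics/c3.png

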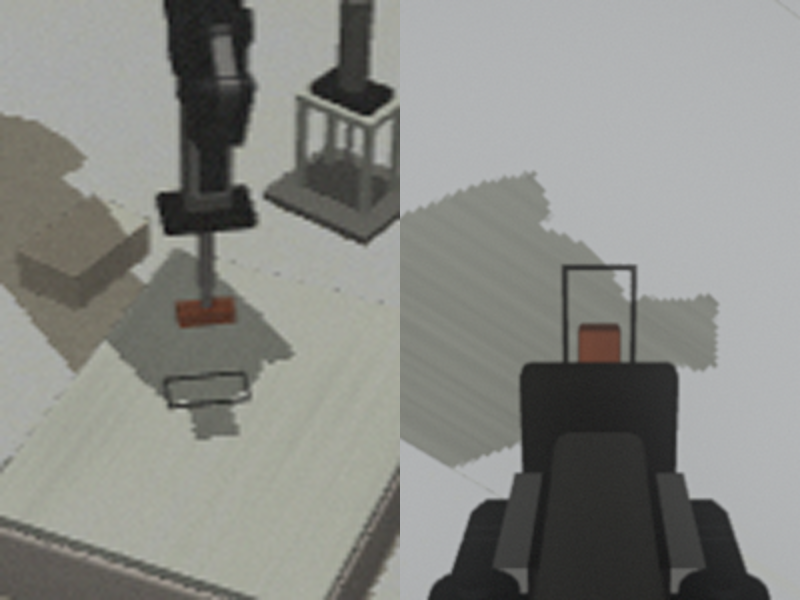

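The probe hangs upright and is aligned with the outline. In the wrist crop its foot (580–620) is centred laterally between the lines (563–635). I'll go lower and check again.

Request:
send_rows --series '[{"ax":0,"ay":0,"az":0,"dx":0,"dy":0.1,"dz":1.2,"hand":1},{"ax":0,"ay":0,"az":0,"dx":0,"dy":0.1,"dz":2.5,"hand":1},{"ax":0,"ay":0,"az":0,"dx":0,"dy":0.1,"dz":3.5,"hand":1},{"ax":0,"ay":0,"az":0,"dx":0,"dy":0.1,"dz":4.1,"hand":1},{"ax":0,"ay":0,"az":0,"dx":0,"dy":0.1,"dz":4.3,"hand":1},{"ax":0,"ay":0,"az":0,"dx":0,"dy":0.1,"dz":4.3,"hand":1},{"ax":0,"ay":0,"az":0,"dx":0,"dy":0.1,"dz":4.3,"hand":1}]'

```text
clock: 15.6
eef_pos: [548.9, -10.8, 170.9]
tool_rot: [3.141, -0.0, 0.774]
force: [0.2, -0.8, -1.5]
width: 17.5
gripper_force: 58.9
```

```bash
python3 - <<'E'
from h import *
go(548.5,-10.4,156,44.1)
s=get_image("scene");w=get_image("wrist")
for n,im in(("s",s),("w",w)):
    p=np.array(im["pixels"]).astype(int);c=proj(im,[548.5,-10.4,75]).astype(int)
    m=(p[:,:,0]>1.5*p[:,:,2])&(p[:,:,0]>50);k=np.zeros_like(m);k[c[1]-50:c[1]+50,c[0]-50:c[0]+50]=1;m&=k
    q=np.argwhere(m)[:,::-1];print(n,c,len(q),q.min(0),q.max(0),q.mean(0))
    for Z in((75,),): print(onz(im,q.mean(0),Z[0]).round(1))
    for e in(-16,16):
        a=np.radians(44.1);print("pred end",[proj(im,[548.5+e*np.cos(a)-f*np.sin(a),-10.4+e*np.sin(a)+f*np.cos(a),z]).round(1) for z in(75,85) for f in(-6,6)])
p=np.array(s["pixels"])[:,:,::-1];c=proj(s,[548,-10,80]).astype(int)
a=cv2.resize(p[c[1]-38:c[1]+38,c[0]-50:c[0]+50],(800,600),interpolation=cv2.INTER_CUBIC)
cv2.imwrite("pics/c4.png",a)
E
```

```text
d cm [-0.   -0.06  1.49] a [ 0.001 -0.     0.004] pos [548.9 -10.8 170.9] rot [ 3.141 -0.     0.774] F [ 0.2 -0.8 -1.5] w 17.5 t 15.6
s [315 242] 75 [310 238] [323 244] [316.34666667 241.08      ]
[546.5  -5.2  75. ]
pred end [array([309.2, 245. ]), array([308.4, 241.6]), array([309.2, 241.6]), array([308.4, 238.3])]
pred end [array([323.1, 243.6]), array([322.2, 240.2]), array([323.1, 240.2]), array([322.3, 236.9])]
w [317 246] 330 [310 223] [329 240] [319.27272727 232.22121212]
[555.4  -4.8  75. ]
pred end [array([327.7, 271.5]), array([308. , 271.4]), array([328. , 277.4]), array([307.6, 277.3])]
pred end [array([328.2, 220.5]), array([307.8, 220.4]), array([328.6, 224.6]), array([307.4, 224.5])]
```

View pics/c4.png

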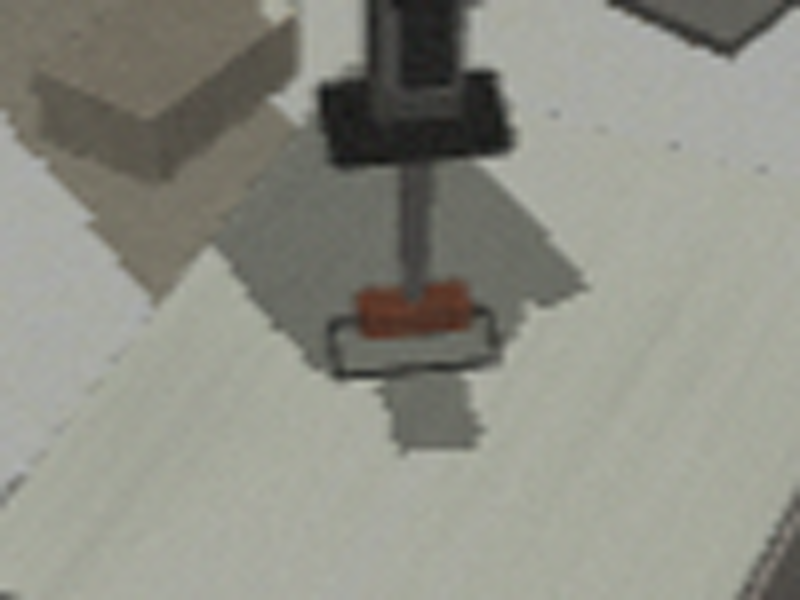

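The foot is centred along the outline and hovers a few mm above the plate. Next, lower it gently while watching the force.

Request:
send_rows --series '[{"ax":0,"ay":0,"az":0,"dx":0,"dy":0,"dz":0.3,"hand":1},{"ax":0,"ay":0,"az":0,"dx":0,"dy":0,"dz":0.6,"hand":1},{"ax":0,"ay":0,"az":0,"dx":0,"dy":0,"dz":0.9,"hand":1},{"ax":0,"ay":0,"az":0,"dx":0,"dy":0,"dz":1.1,"hand":1},{"ax":0,"ay":0,"az":0,"dx":0,"dy":0,"dz":1.1,"hand":1},{"ax":0,"ay":0,"az":0,"dx":0,"dy":0,"dz":1.1,"hand":1},{"ax":0,"ay":0,"az":0,"dx":0,"dy":0,"dz":1.1,"hand":1}]'

```text
clock: 16.4
eef_pos: [548.6, -10.7, 159.8]
tool_rot: [-3.142, -0.0, 0.774]
force: [0.5, 0.4, 1.0]
width: 17.8
gripper_force: 59.4
```

```bash
python3 - <<'E'
from h import *
go(548.5,-10.4,156,44.1)
E
```

```text
d cm [ 0.01 -0.03  0.38] a [-0.    -0.     0.004] pos [548.6 -10.7 159.8] rot [-3.142 -0.     0.774] F [0.5 0.4 1. ] w 17.8 t 16.4
```

Request:
send_rows --series '[{"ax":0,"ay":0,"az":0,"dx":0,"dy":0,"dz":0.1,"hand":1},{"ax":0,"ay":0,"az":0,"dx":0,"dy":0,"dz":0.2,"hand":1},{"ax":0,"ay":0,"az":0,"dx":0,"dy":0,"dz":0.3,"hand":1},{"ax":0,"ay":0,"az":0,"dx":0,"dy":0,"dz":0.4,"hand":1},{"ax":0,"ay":0,"az":0,"dx":0,"dy":0,"dz":0.4,"hand":1},{"ax":0,"ay":0,"az":0,"dx":0,"dy":0,"dz":0.4,"hand":1},{"ax":0,"ay":0,"az":0,"dx":0,"dy":0,"dz":0.4,"hand":1},{"ax":0,"ay":0,"az":0,"dx":0,"dy":0,"dz":0.4,"hand":1},{"ax":0,"ay":0,"az":0,"dx":0,"dy":0,"dz":0.4,"hand":1},{"ax":0,"ay":0,"az":0,"dx":0,"dy":0,"dz":0.4,"hand":1}]'

```text
clock: 17.4
eef_pos: [548.6, -10.7, 155.7]
tool_rot: [3.142, -0.0, 0.774]
force: [-0.3, 1.0, 3.8]
width: 17.1
gripper_force: 59.6
```

```bash
python3 - <<'E'
from h import *
go(548.5,-10.4,156,44.1)
s=get_image("scene");w=get_image("wrist")
p=np.array(s["pixels"])[:,:,::-1];c=proj(s,[548,-10,80]).astype(int)
a=cv2.resize(p[c[1]-38:c[1]+37,c[0]-25:c[0]+25],(400,600),interpolation=cv2.INTER_CUBIC)
b=cv2.resize(np.array(w["pixels"])[190:310,280:360,::-1],(400,600))
cv2.imwrite("pics/c5.png",np.hstack([a,b]))
E
```

```text
d cm [ 0.01 -0.03 -0.03] a [ 0.    -0.     0.004] pos [548.6 -10.7 155.7] rot [ 3.142 -0.     0.774] F [-0.3  1.   3.8] w 17.1 t 17.4
```

View pics/c5.png

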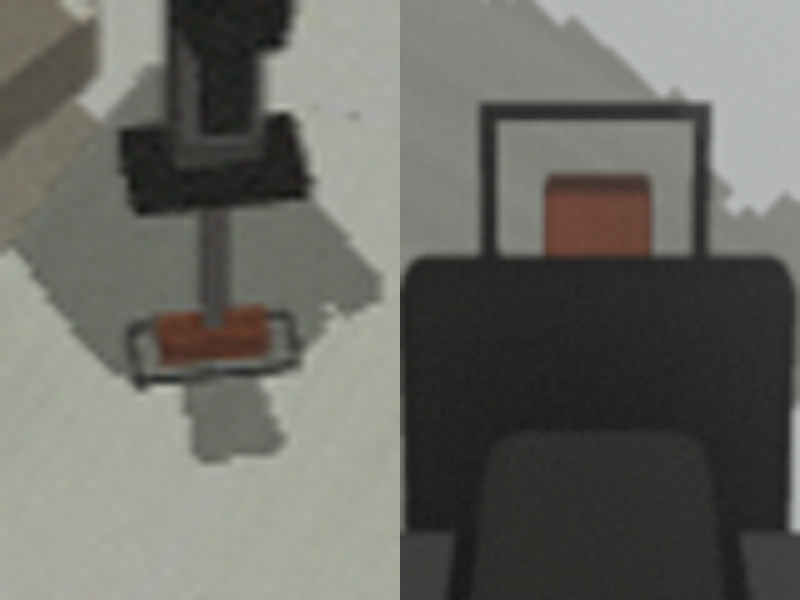

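The foot is centred in the outline: lateral centre 597 against 595, and an end gap of about 8 mm as expected. The push is about 5.4 N, roughly 7–8 mm. Handing in.

```bash
python3 -c "
from cell import finish_job
print(finish_job())"
```

```text
the job is handed in; nothing more can be done
None
```

I handed the job in with both pieces in the bin and the probe held upright in the outline; its foot looks centred and along it, pushed in roughly 7–9 of its 14 mm at about 5.4 N. The hand-in returned no verdict.

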